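Seat the mop clamp head in its keyed dock

TASK

Put the aluminium mop clamp head away, upright and fully home, in the round dock inside the open top crate. First rest its foot lightly on the dock's sprung key so that the key gives a little, then, still pressing lightly, turn the head until the key springs up into the notch, and lower it gently to the bottom. Never push the key right down to its stop or force the head, let go of it when it is seated, and leave the other things where they are.

Things in the scene. Friction and masses are not known exactly. Their poses are not given: they have to be found in the camera images.
- clamp: Mop clamp head, bare aluminium, 0.13 to 0.23 kg, standing on the work surface. Origin: centre of the underside of its round foot, z up. Foot: disc 61 mm across, 12 mm thick, one notch cut right through its rim towards +x, 14 mm wide, open from 20 mm off the centre outwards. A thumbscrew sticks out opposite the notch (-x), 27 mm out, 18 to 26 mm up. The notch faces away from the robot, within 50 degrees.
- dock: Fixed dock, grey plastic, on the floor of the top crate. Origin: centre of its underside, about 74 mm above the work surface, z up. A square flange, 84 mm wide, edges along x and y, carries a round cup: 74 mm across outside, 66 mm inside, inner floor 6 mm and rim 34 mm above the origin. Seated, the head's origin is 6 mm above the dock's and the key stands up through its notch.
- key (a joint): How far the key is pushed down, m: 0 up, 0.010 at its stop. The key, 10 mm wide, 23 to 32 mm off the cup's axis, has its top 24 mm above the dock's origin when up, 14 mm at its stop, so an unaligned head cannot seat. Sprung: 2 N starts it, each further mm takes 0.8 N (5 N is 4 mm); beyond 7.5 mm (8 N) counts as at its stop. It springs up when the notch comes over it.
- clamp_grip (a point): Where to grip the clamp head: on its axis, 56 mm above the foot's underside, axes as the head's. Its two jaws form one upright block, 16 mm thick along y, 36 mm long along x, from 12 to 70 mm above the underside. Grip it across y; fingertips 34 mm or more above the underside stay clear of the dock's rim.
- dock_mouth (a point): Centre of the dock's mouth at rim height, axes as the dock's; its +x points away from the robot, within 30 degrees. Inside the cup stands one steel key whose direction is NOT measured: it lies 20 to 60 degrees counter-clockwise (seen from above) of +x here. A head lowered with its notch towards this +x always lands on the key; turned counter-clockwise, by at most 65 degrees, it finds the key.
- crates: Two stacked slotted white plastic crates, fixed, each 260 mm (x) by 340 mm (y) by 70 mm with 4 mm walls and floor. Origin: centre of the underside of the lower one; z up. The upper crate is open, its rim 140 mm above the origin; its hinged lid is flipped open and slopes down to the surface beyond the +x side. The dock stands in its -y half.
- tumbler: Steel tumbler, 64 mm across, 85 mm tall, standing near the clamp head; origin centre of its underside. To be left alone.
- drain_cover: Red round drain cover, 90 mm across, 16 mm high, lying in the +y half of the top crate; origin centre of its underside. To be left alone.
- bottle_brush: Bamboo bottle brush, 142 mm long along its x, 20 mm high, lying in the +y half of the top crate; origin under it, near mid-length. To be left alone.
- soap_rack: Steel wire soap rack, 126 by 86 by 38 mm, on the work surface; origin centre of its underside. To be left alone.
- cleaner: Bottle of cleaner, 66 mm across, 190 mm tall; origin centre of its underside. To be left alone.
- jar: Glass jar, 68 mm across, 80 mm tall; origin centre of its underside. To be left alone.
Not all that is in view belongs to the job. Leave any green or orange look-alike of the clamp alone.

How it is judged:
By the outcome, as a careful person would: the job done as asked, in the order asked, and still so for the second after the job is handed in, with the robot touching nothing.
It also fails if it takes over 56 s, if anything falls off the work surface, if the arm or the gripper's body presses on something with over 40 N, if the wrist force passes 120 N, or if a joint passes its speed limit or range.

ROBOT

A 6-joint arm with a two-finger parallel gripper is mounted at the origin on the work surface. World frame = base frame: x ahead of the robot, y to its left, z up, the work surface at z = 0. Lengths are in m, angles in rad, forces in N, time in s.
With the tool pointing down it reaches from about 0.3 to 0.875 m from the base axis. Payload 6.4 kg.
Tool frame: the origin (TCP) lies midway between the tips of the shut fingers; the grasp point (between the pads) lies 19 mm behind it (ctrl.hold_point_z is the distance from the TCP to the grasp point, in m); z points along the fingers, y is the line along which they close (so a half turn about z gives the same grasp; the last joint's range is limited). The gripper opens to 85 mm and grips with 20 to 120 N. Pads are 22 mm wide; open, the fingers measure 114 mm over their backs; the gripper's body (76 mm by 85 mm) begins 54 mm behind the grasp point. The pads swing forward as they close: fully open they stand 13 mm farther back than shut.
Start: joints at [1.064, 0.181, 1.607, -0, 1.354, -0.206], TCP at [0.17, 0.549, 0.205] pointing down, gripper open.
Joint ranges: [-2.99, 2.99], [-0.89, 2.07], [0.3, 2.58], [-1.14, 4.28], [0, 2.63], [-3.12, 3.12]. Speed limits (rad/s): [2.57, 2.57, 3.01, 3.14, 3.14, 3.14].

INTERFACE

Orientations are given as a unit quaternion [w, x, y, z].
In Python, from bench import ctrl gives the robot as it stands.
- The arm moves only by the tool carry_out, never from a script. Its argument "plan" is text: rows parted by semicolons, each of 6 numbers parted by spaces: the shift along the tool's x, y, z as a fraction of full scale, then the turn, a rotation vector about the tool's x, y, z as a fraction of full scale. A call has exactly 8 rows; each row shifts and turns the commanded pose from where the row before left it, along the tool's axes as they then stand; what a row does not reach is not made up. Full scale, the value 1, is 40 mm for a shift and 0.1 rad for a turn. A row lasts 1/12 s, in which the tool goes at most 41.7 mm and 7.16 degrees, less where a joint would pass 70% of its speed; a pose out of reach is approached as far as the arm can. A call with a number of a shift or a turn outside -1 to 1 is refused whole. A call with a gripper value outside its range is refused whole. "claw" is the gripper's target within -1 to 1 (shut at 1, half-way at 0, fully open at -1), set as the call begins (left out, the last holds). The fingers move at their own pace and stop on an object; the grip force is fixed at half the most. Time passes only in rows, so rows that do not move let the fingers close, or fill a call up. It gives the time, the measured TCP pose, the force, the opening and the grip force at its end, in the units of the state.
- ctrl.get_obs(): the state, without advancing time (a new reading comes with each control period).
- ctrl.camera(name): name is "side" or "top" or "wrist"; returns a dict with "pixels" (480x640x3 uint8, red, green, blue), "mtx" (3x3 intrinsics, pixels), "R" (3x3) and "t" (3): a world point X has camera coordinates R X + t. Camera axes: x right, y down, z forward; pixel columns grow to the right and rows downward; lengths in m; the calibration is good to about 2 mm. A picture is of the moment at which its call begins. There is no depth.
- ctrl.hand_in(): hands the job in; it is judged then, once.
The state is a dict: "time_s": time; "q": joint angles; "dq": joint speeds; "joint_efforts": joint torques, N m; "eef_pos": TCP position; "eef_rot": TCP orientation; "wrist_force": force on the tool from outside, world axes, zero at the start; "torque": the same for the moment, N m; "opening": opening from 0.0 (shut) to 1.0 (fully open); "grasp_force": force on a finger pad.
Only numpy, scipy, OpenCV 4.12 (cv2) and the standard library are available. Lean on these libraries where they do the work, as an engineer would, in place of code of your own. Each camera call takes 0.05 s, during which the arm holds its last target. There are 200 camera calls.

## Working session

There is one attempt and no reset: what is moved stays moved. The work goes in short steps, Python scripts to look and compute and a tool call to move; the robot and the scene stay as the last step left them, time stands still between calls to the robot, and variables do not carry over. Pictures are saved under pics/ and viewed, at most 10 in all, crops included, and the job is handed in when it is done.

Besides the shell and the picture viewer there is one more tool, called after ">>>" in YAML: its name, and indented under it one key for each argument. carry_out: Moves the arm, as the interface text tells. Shift numbers are shares of 40 mm and turn numbers shares of 0.1 rad, none past 1 either way. Its arguments: {"type":"object","properties":{"plan":{"type":"string"},"claw":{"type":"number"}},"required":["plan"]}

```bash
mkdir -p pics; ls
python3 - <<'E'
from bench import ctrl
import cv2,pickle
d={n:ctrl.camera(n) for n in ("side","top","wrist")}
pickle.dump(d,open('v0.pkl','wb'))
for n in d: cv2.imwrite(f'pics/{n}0.png',d[n]['pixels'][:,:,::-1])
o=ctrl.get_obs();print(o);print(ctrl.hold_point_z)
for n in d: print(n,d[n]['mtx'].tolist(),d[n]['R'].round(3).tolist(),d[n]['t'].round(3).tolist())
E
```

```text
pics
{'time_s': 0.15, 'q': array([ 1.06367894e+00,  1.81416691e-01,  1.60771832e+00,  1.14012943e-05,
        1.35379973e+00, -2.06280319e-01]), 'dq': array([ 0.00055151, -0.00224259, -0.00049287,  0.00123786, -0.00037103,
       -0.000676  ]), 'joint_efforts': array([ 1.50875916e-03, -4.45262182e+01, -3.51696181e+01, -3.32423524e-04,
        5.79791435e-03,  6.07490506e-06]), 'eef_pos': array([0.17013908, 0.54880143, 0.20439409]), 'eef_rot': array([-2.39532602e-04,  1.49853137e-01,  9.88708039e-01, -6.26860801e-04]), 'wrist_force': array([ 0.50169179, -0.09242163,  0.31331628]), 'torque': array([ 0.01740734, -0.05655511, -0.07856108]), 'grasp_force': 0.0, 'opening': 1.0004711366922452}
0.0187
side [[516.9069747835009, 0.0, 317.2525227490135], [0.0, 516.9069747835009, 238.88304367078752], [0.0, 0.0, 1.0]] [[0.933, -0.361, -0.005], [-0.272, -0.695, -0.666], [0.237, 0.622, -0.746]] [-0.545, 0.188, 0.967]
top [[438.98842687585574, 0.0, 317.4632731874118], [0.0, 438.98842687585574, 237.1300619278614], [0.0, 0.0, 1.0]] [[-0.028, -1.0, -0.003], [-0.979, 0.028, -0.201], [0.201, -0.003, -0.98]] [-0.037, 0.581, 0.974]
wrist [[354.11047458700904, 0.0, 318.3340605626782], [0.0, 354.11047458700904, 241.78841158927895], [0.0, 0.0, 1.0]] [[0.296, 0.955, -0.002], [0.916, -0.283, 0.285], [0.272, -0.087, -0.959]] [-0.573, -0.038, 0.379]
```

View pics/side0.png

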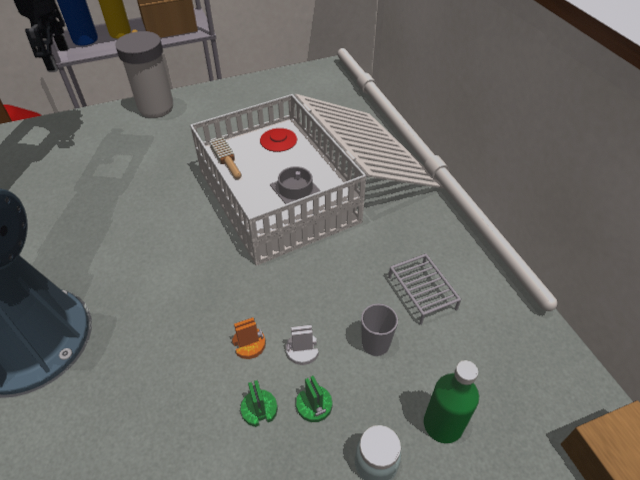

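View pics/top0.png

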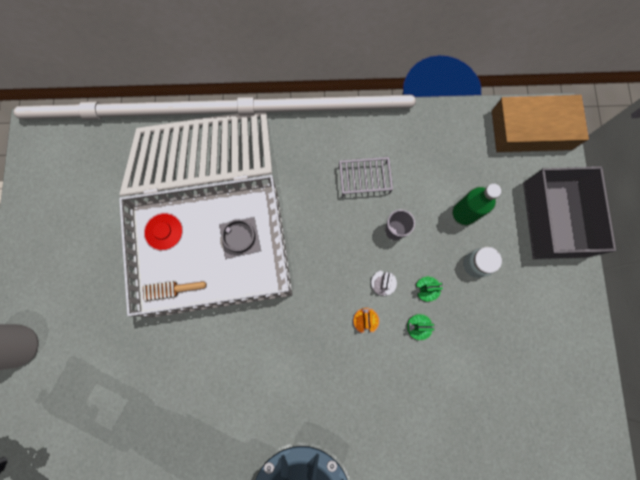

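The candidate clamp heads, with pixels in top / side, are:
- grey-white: (384,284) / (302,343)
- orange: (366,320) / (249,338)
- green: (428,289) / (314,398)
- green: (420,327) / (259,407)

Only the grey-white one is bare aluminium. The dock is at top (239,236) and side (296,182). I'll confirm both in one enlarged crop.

Run:
```python
import pickle,cv2,numpy as np
d=pickle.load(open('v0.pkl','rb'))
def c(n,u,v,w,h):
    p=d[n]['pixels'][v-h:v+h,u-w:u+w,::-1]; return cv2.resize(p,(400,300),interpolation=cv2.INTER_CUBIC)
m=np.vstack([np.hstack([c('top',384,284,28,21),c('side',302,343,32,24)]),np.hstack([c('top',239,236,28,21),c('side',296,186,32,24)])])
cv2.imwrite('pics/crop0.png',m)
```

```text
(no output)
```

View pics/crop0.png

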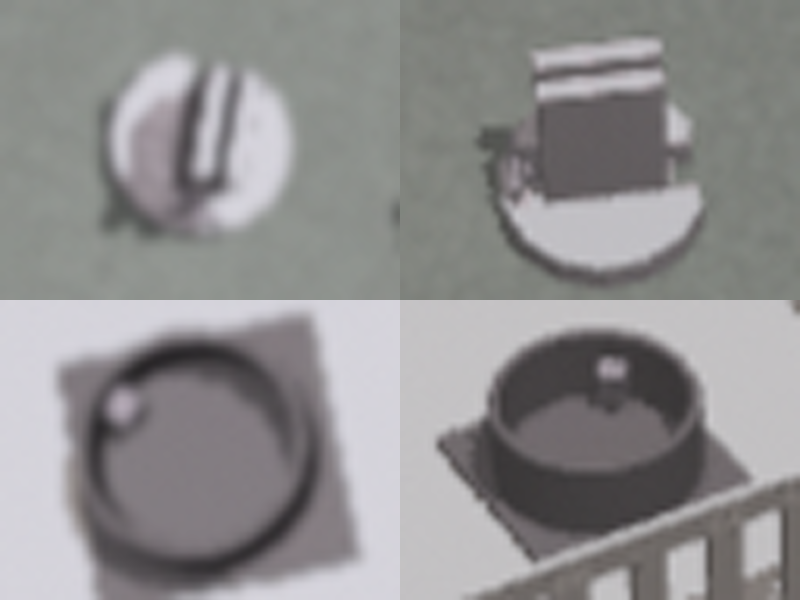

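The top-left and top-right crops show the bare aluminium clamp head with its notch facing up-right (+x). The bottom crops show the dock's cup, with the key's light top at about top px (228,229) and side px (297,181). Next I'll measure them coarsely.

```bash
cat > h.py <<'E'
import numpy as np,cv2
def ray(c,uv,z):
    uv=np.asarray(uv,float).reshape(-1,2)
    d=np.c_[uv,np.ones(len(uv))]@np.linalg.inv(c['mtx']).T@c['R']
    o=-c['R'].T@c['t']; return o+d*((z-o[2])/d[:,2])[:,None]
def proj(c,X):
    p=(np.atleast_2d(X)@c['R'].T+c['t'])@c['mtx'].T; return p[:,:2]/p[:,2:]
def tri(c1,a,c2,b):
    A,B=[];B=[]
def two(c1,a,c2,b):
    P=[c['mtx']@np.c_[c['R'],c['t']] for c in (c1,c2)]
    x=cv2.triangulatePoints(*P,np.float64(a).reshape(2,1),np.float64(b).reshape(2,1)).ravel();return x[:3]/x[3]
E
sed -i '/^def tri/,/^    A,B/d' h.py
python3 - <<'E'
import pickle,cv2,numpy as np
from h import *
d=pickle.load(open('v0.pkl','rb'));T,S,W=d['top'],d['side'],d['wrist']
print('wristcam',(-W['R'].T@W['t']).round(3),'topcam',-T['R'].T@T['t'])
# clamp foot: unlike the green-grey surface, in top crop
p=T['pixels'].astype(int)[262:306,356:412]
m=((p[...,0]>=p[...,1]-1)).astype(np.uint8)
m=cv2.morphologyEx(m,cv2.MORPH_OPEN,np.ones((3,3),np.uint8))
n,l,st,ce=cv2.connectedComponentsWithStats(m);k=1+st[1:,4].argmax();print(st[k],ce[k]+[356,262])
c,_=cv2.findContours((l==k).astype(np.uint8),0,1);(x,y),r=cv2.minEnclosingCircle(c[0]);print('circ',x+356,y+262,r)
print('clamp',ray(T,(x+356,y+262),.012), 'radius m', np.linalg.norm(ray(T,(x+356+r,y+262),.012)-ray(T,(x+356,y+262),.012)))
# jaw top ends from crops (top, 400/56 scale)
s=56/400
a=ray(T,[(384-28+187*s,263+190*s),(384-28+220*s,263+62*s)],.07);print('jaw',a,np.degrees(np.arctan2(*(a[1]-a[0])[1::-1])))
# dock corners of flange (top crop lower)
q=[(239-28+u*s,215+(v-300)*s) for u,v in((60,362),(312,315),(360,555),(95,600))]
f=ray(T,q,.077);print('flange',f,f.mean(0),[np.linalg.norm(f[i]-f[i-1]) for i in range(4)])
s2=64/400
print('key top', two(T,(211+122*s,215+106*s),S,(264+611*s2,162+67*s2)),ray(T,(211+122*s,215+106*s),.098))
E
```

```text
wristcam [0.101 0.57  0.373] topcam [ 0.37230906 -0.05119776  1.07034895]
[ 15   8  26  26 535] [383.22242991 283.02616822]
circ 383.3076915740967 282.6923084259033 13.403491973876953
clamp [[ 0.47286757 -0.20939817  0.012     ]] radius m 0.03226655179203116
jaw [[ 0.45177946 -0.19725731  0.07      ]
 [ 0.49228335 -0.21018143  0.07      ]] -17.69702194033958
flange [[0.61460237 0.17326871 0.077     ]
 [0.62800088 0.09120437 0.077     ]
 [0.54801122 0.07573045 0.077     ]
 [0.53581422 0.16073481 0.077     ]] [0.58160717 0.12523459 0.077     ] [np.float64(0.07977889533942935), np.float64(0.08315092934636627), np.float64(0.08147262667885666), np.float64(0.08587495527601274)]
key top [0.68124882 0.13077031 0.07786054] [[0.59452951 0.14857127 0.098     ]]
```

>>> carry_out:
  plan: "-0.535 -0.66 -0.1 0 0 0;-0.535 -0.66 -0.1 0 0 0;-0.535 -0.66 -0.1 0 0 0;-0.535 -0.66 0 0 0 0;-0.535 -0.66 0 0 0 0;-0.535 -0.66 0 0 0 0;-0.535 -0.66 0 0 0 0;-0.535 -0.66 0 0 0 0"
  claw: -1

```text
time_s: 0.82
eef_pos: [0.2713, 0.2952, 0.2169]
eef_rot: [0.0, 0.15, 0.989, -0.0]
wrist_force: [0.6, 0.5, -0.1]
opening: 0.998
grasp_force: 0.0
```

>>> carry_out:
  plan: "-0.535 -0.66 0 0 0 0;-0.535 -0.66 0 0 0 0;-0.535 -0.66 0 0 0 0;-0.535 -0.66 0 0 0 0;-0.535 -0.66 0 0 0 0;-0.535 -0.66 0 0 0 0;-0.535 -0.66 0 0 0 0;-0.535 -0.66 0 0 0 0"

```text
time_s: 1.48
eef_pos: [0.3724, 0.0426, 0.2172]
eef_rot: [0.0, 0.15, 0.989, 0.0]
wrist_force: [1.6, 0.1, -0.5]
opening: 1.002
grasp_force: 0.0
```

>>> carry_out:
  plan: "-0.535 -0.66 0 0 0 0;-0.535 -0.66 0.1 0 0 0;-0.535 -0.66 0.2 0 0 0;-0.535 -0.66 0.2 0 0 0;-0.535 -0.66 0.2 0 0 0;-0.535 -0.66 0.2 0 0 0;-0.535 -0.66 0.2 0 0 0;-0.535 -0.66 0.2 0 0 0"

```text
time_s: 2.15
eef_pos: [0.4733, -0.2097, 0.1643]
eef_rot: [-0.0, 0.15, 0.989, 0.0]
wrist_force: [0.5, 0.4, 0.3]
opening: 0.999
grasp_force: 0.0
```

Run:
```python
from bench import ctrl
import cv2,pickle
from h import *
c=ctrl.camera('wrist');pickle.dump(c,open('w1.pkl','wb'));o=ctrl.get_obs();print(o['time_s'],o['eef_pos'],o['eef_rot'],o['q'],o['wrist_force'])
print(proj(c,[[.473,-.209,.012],[.473,-.209,.07]]))
cv2.imwrite('pics/w1.png',c['pixels'][:,:,::-1])
```

```text
2.2 [ 0.47440416 -0.21487962  0.16271781] [-9.83005683e-05  1.51336200e-01  9.88481757e-01 -1.07720831e-03] [-0.65211649  0.10259385  1.78490028 -0.00208922  1.25323843 -1.91842133] [-1.03940841 -4.8806827   0.93344355]
[[320.10747827 217.30882649]
 [320.41693663 233.78952083]]
```

View pics/w1.png

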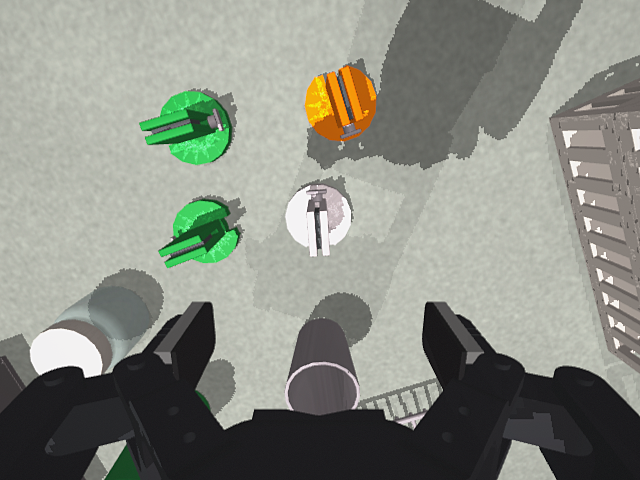

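The wrist view shows the aluminium clamp at about (318,216), jaws running down the image towards the tumbler. The look-alikes are at (340,102), (200,125) and (205,230). I'll take a settled picture and fit the foot rim and jaw direction.

Run:
```python
from bench import ctrl
import cv2,pickle
from h import *
from scipy.optimize import least_squares
for i in range(3): c=ctrl.camera('wrist')
pickle.dump(c,open('w1.pkl','wb'));o=ctrl.get_obs();print(o['time_s'],o['eef_pos'],o['eef_rot'],o['wrist_force'])
p=c['pixels'][165:280,265:375].astype(int)
m=((p[...,0]>=p[...,1]+2)&(p.sum(2)>330)).astype(np.uint8)
n,l,st,ce=cv2.connectedComponentsWithStats(m);k=1+st[1:,4].argmax();print(st[k])
q=cv2.findContours((l==k).astype(np.uint8),0,1)[0]; q=max(q,key=len).reshape(-1,2)+[265,165]
X=ray(c,q,.012)[:,:2]
f=least_squares(lambda s:np.hypot(*(X-s).T)-.0305,X.mean(0),loss='soft_l1',f_scale=.0007);r=f.fun
r=np.hypot(*(X-f.x).T)-.0305
print('foot',f.x,'inliers',(abs(r)<.001).mean(),len(r))
big=cv2.resize(c['pixels'][165:280,265:375,::-1],None,fx=5,fy=5,interpolation=cv2.INTER_CUBIC)
mm=cv2.resize(m*255,None,fx=2,fy=2);big[:mm.shape[0]//1,-mm.shape[1]:][...]=big[:mm.shape[0],-mm.shape[1]:]
cv2.imwrite('pics/w1c.png',big)
```

```text
2.35 [ 0.47255021 -0.20828033  0.16408761] [-1.06564135e-03  1.50644184e-01  9.88587225e-01  7.01536722e-04] [-0.66877085  0.54833526 -0.50466825]
[  39   21   45   72 1139]
foot [ 0.47220271 -0.22216346] inliers 0.07612456747404844 289
```

View pics/w1c.png

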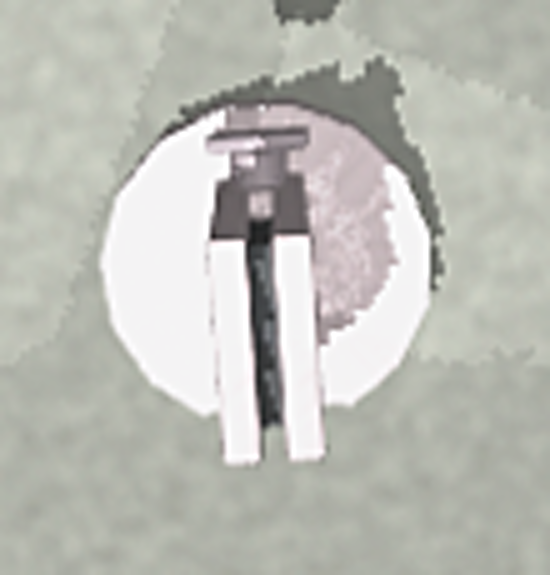

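The crop shows the jaw-top corners at about crop px (210,238), (312,238), (325,462) and (223,465). The thumbscrew is at the top, so the notch lies towards +x, under the jaws.

Run:
```python
import pickle
from h import *
from scipy.optimize import least_squares
c=pickle.load(open('w1.pkl','rb'))
p=c['pixels'][165:280,265:375].astype(int)
m=((p[...,0]>=p[...,1]-1)|(p.sum(2)>690)).astype(np.uint8)
m=cv2.morphologyEx(m,cv2.MORPH_OPEN,np.ones((3,3),np.uint8))
n,l,st,ce=cv2.connectedComponentsWithStats(m);k=1+st[1:,4].argmax();print(st[k])
q=max(cv2.findContours((l==k).astype(np.uint8),0,1)[0],key=len).reshape(-1,2)+[265,165]
X=ray(c,q,.012)[:,:2]
f=least_squares(lambda s:np.hypot(*(X-s[:2]).T)-s[2],[*X.mean(0),.0305],loss='soft_l1',f_scale=.0005)
r=np.hypot(*(X-f.x[:2]).T)-f.x[2];print('foot',f.x,(abs(r)<.001).mean(),len(r))
q=np.array([(210,238),(312,238),(325,462),(223,465)])/5-.4+[265,165]
J=ray(c,q,.07);print(J,J.mean(0))
a=(J[2]+J[3]-J[0]-J[1])/2;print('len',np.linalg.norm(a),'wid',np.linalg.norm(J[1]-J[0]),'yaw',np.degrees(np.arctan2(a[1],a[0])))
```

```text
[  20   19   66   75 3463]
foot [ 0.47155144 -0.21068261  0.03036394] 0.565068493150685 292
[[ 0.4528263  -0.21361614  0.07      ]
 [ 0.45741955 -0.19893664  0.07      ]
 [ 0.49214101 -0.20741123  0.07      ]
 [ 0.48784665 -0.22279691  0.07      ]] [ 0.47255838 -0.21069023  0.07      ]
len 0.03597092694105781 wid 0.015381340871022971 yaw -14.206156789670715
```

>>> carry_out:
  plan: "0.02 -0.05 0.2 0 0 -0.54;0 0 0.5 0 0 0;0 0 0.6 0 0 0;0 0 0.6 0 0 0;0 0 0.6 0 0 0;0 0 0.45 0 0 0;0 0 0.2 0 0 0;0 0 0 0 0 0"
  claw: -1

```text
time_s: 3.02
eef_pos: [0.4705, -0.2078, 0.0378]
eef_rot: [-0.002, 0.122, 0.992, 0.001]
wrist_force: [-0.4, -0.1, 0.0]
opening: 0.997
grasp_force: 0.0
```

Run:
```python
from bench import ctrl
import cv2,pickle
from h import *
c=ctrl.camera('wrist');o=ctrl.get_obs();print(o['time_s'],o['eef_pos'],o['eef_rot'],o['wrist_force'])
cv2.imwrite('pics/w2.png',c['pixels'][:,:,::-1])
```

```text
3.0667 [ 0.47145433 -0.20868486  0.03912224] [-4.99444653e-04  1.22586206e-01  9.92457686e-01  3.38747087e-04] [-0.21921271 -0.18415188  0.08521687]
```

View pics/w2.png

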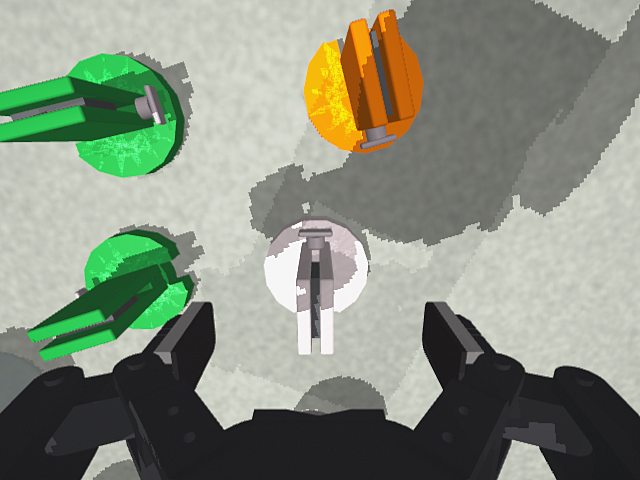

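The clamp sits between the open fingers (jaw centre about u=315, finger mid-line 320), aligned with them. I'll shift 2 mm and close.

>>> carry_out:
  plan: "0 -0.05 0.04 0 0 0;0 0 0 0 0 0;0 0 0 0 0 0;0 0 0 0 0 0;0 0 0 0 0 0;0 0 0 0 0 0;0 0 0 0 0 0;0 0 0 0 0 0"
  claw: 1

```text
time_s: 3.73
eef_pos: [0.4718, -0.2117, 0.038]
eef_rot: [0.0, 0.123, 0.992, -0.0]
wrist_force: [-0.1, 2.6, 5.3]
opening: 0.16
grasp_force: 58.8
```

>>> carry_out:
  plan: "0 0 0 0 0 0;0 0 0 0 0 0;0 0 0 0 0 0;0 0 0 0 0 0;0 0 0 0 0 0;0 0 0 0 0 0;0 0 0 0 0 0;0 0 0 0 0 0"

```text
time_s: 4.4
eef_pos: [0.4718, -0.2117, 0.0381]
eef_rot: [0.0, 0.123, 0.992, -0.0]
wrist_force: [0.4, 3.2, 5.8]
opening: 0.161
grasp_force: 58.9
```

>>> carry_out:
  plan: "0 0 -0.1 0 0 0;0 0 -0.3 0 0 0;0 0 -0.7 0 0 0;0 0 -0.9 0 0 0;0 0 -0.9 0 0 0;0 0 -0.7 0 0 0;0 0 -0.5 0 0 0;0 0 -0.15 0 0 0"

```text
time_s: 5.07
eef_pos: [0.4729, -0.2131, 0.2123]
eef_rot: [0.003, 0.123, 0.992, -0.002]
wrist_force: [0.5, 0.1, -1.5]
opening: 0.165
grasp_force: 58.8
```

>>> carry_out:
  plan: "-0.051 0.3 0 0 0 0;-0.051 0.7 0 0 0 0;-0.051 0.9 0 0 0 0;-0.051 0.9 0 0 0 0;-0.051 0.9 0 0 0 0;-0.051 0.9 0 0 0 0;-0.051 0.7 0 0 0 0;-0.051 0.5 0 0 0 0"

```text
time_s: 5.73
eef_pos: [0.5426, 0.0131, 0.2051]
eef_rot: [-0.002, 0.122, 0.993, 0.001]
wrist_force: [0.9, -0.2, -2.2]
opening: 0.16
grasp_force: 58.9
```

>>> carry_out:
  plan: "0 0.2 0 0 0 0;0 0 0 0 0 0;0 0 0 0 0 0;0 0 0 0 0 0;0 0 0 0 0 0;0 0 0 0 0 0;0 0 0 0 0 0;0 0 0 0 0 0"

```text
time_s: 6.4
eef_pos: [0.5458, 0.0164, 0.2076]
eef_rot: [0.0, 0.124, 0.992, -0.0]
wrist_force: [0.0, 0.7, -1.8]
opening: 0.158
grasp_force: 58.9
```

Run:
```python
from bench import ctrl
import cv2,pickle
from h import *
c=ctrl.camera('wrist');o=ctrl.get_obs();print(o['time_s'],o['eef_pos'],o['eef_rot'],o['wrist_force'],o['torque'])
pickle.dump(c,open('w3.pkl','wb'))
u,v=proj(c,[[.582,.125,.09]])[0].astype(int);print(u,v)
b=c['pixels'][:,:,::-1]
cr=cv2.resize(b[v-75:v+75,u-75:u+75],(500,500),interpolation=cv2.INTER_CUBIC)
full=cv2.resize(b,(300,225));can=np.zeros((500,800,3),np.uint8);can[:,:500]=cr;can[:225,500:]=full
cv2.imwrite('pics/w3.png',can)
```

```text
6.45 [0.54576813 0.0164725  0.20759054] [ 8.91901810e-05  1.23524659e-01  9.92341498e-01 -3.15856391e-05] [-0.03476021  0.79332304 -1.6023043 ] [-0.02553181 -0.00636963 -0.01400165]
455 236
```

View pics/w3.png

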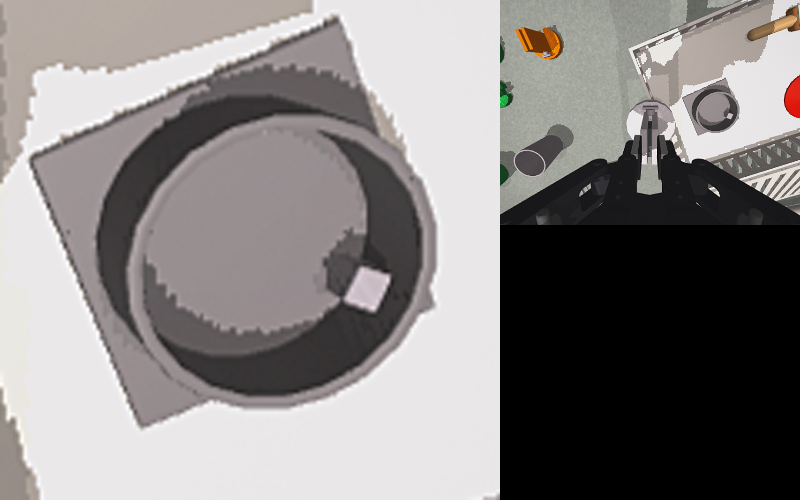

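The crop (3.33x, origin (380,161)) shows:
- flange corners at (30,157), (335,15), (435,305) and (140,428)
- rim outer edge through (130,270), (270,408), (437,235) and (295,115)
- key top centred at (368,289)

Run:
```python
import pickle
from h import *
from scipy.optimize import least_squares
c=pickle.load(open('w3.pkl','rb'))
g=lambda q,z:ray(c,np.array(q)*.3+[380-.35,161-.35],z)[:,:2]
X=g([(130,270),(270,408),(437,235),(295,115),(404,345),(165,365),(175,165),(390,145)],.108)
f=least_squares(lambda s:np.hypot(*(X-s[:2]).T)-s[2],[.58,.12,.037],loss='soft_l1',f_scale=.0005);print('rim',f.x,f.fun)
F=g([(30,157),(335,15),(435,305),(140,428)],.077);print('flange',F.mean(0),[np.linalg.norm(F[i]-F[i-1]).round(4) for i in range(4)])
a=np.degrees(np.arctan2(*(F[3]-F[0]+F[2]-F[1])[::-1]));b=np.degrees(np.arctan2(*(F[1]-F[0]+F[2]-F[3])[::-1]));print('yaw',a,b-90)
K=g([(368,263),(391,275),(375,314),(343,300)],.098);k=K.mean(0)-f.x[:2];print('key',k,np.hypot(*k),np.degrees(np.arctan2(*k[::-1])))
print(F)
```

```text
rim [0.58011883 0.12568939 0.03621847] [-1.19981496e-05 -4.93053769e-05 -1.78756714e-04 -1.14309643e-04
  9.18858224e-04 -4.08279679e-04  8.63056925e-04 -2.37822545e-04]
flange [0.57969906 0.1251911 ] [np.float64(0.0832), np.float64(0.0819), np.float64(0.0842), np.float64(0.0837)]
yaw 10.969270735957274 11.3886504359361
key [0.01459099 0.02330999] 0.02750004693147591 57.95531009576078
[[0.5469479  0.07711519]
 [0.53030204 0.15734474]
 [0.61274626 0.17420655]
 [0.62880005 0.09209792]]
```

>>> carry_out:
  plan: "-0.02 0.3 0 0 0 0;-0.02 0.5 0 0 0 0;-0.02 0.6 0 0 0 0;-0.02 0.6 0 0 0 0;-0.02 0.45 0 0 0 0;-0.02 0.25 0 0 0 0;-0.02 0.1 0 0 0 0;-0.02 0.055 0 0 0 0"

```text
time_s: 7.12
eef_pos: [0.5799, 0.1268, 0.2073]
eef_rot: [-0.0, 0.123, 0.992, -0.0]
wrist_force: [0.2, -0.6, -2.7]
opening: 0.161
grasp_force: 58.9
```

>>> carry_out:
  plan: "0 0 0 0 0 -0.4;0 0 0 0 0 -0.8;0 0 0 0 0 -0.9;0 0 0 0 0 -0.9;0 0 0 0 0 -0.8;0 0 0 0 0 -0.5;0 0 0 0 0 -0.1;0 0 0 0 0 0"

```text
time_s: 7.78
eef_pos: [0.5799, 0.1254, 0.2075]
eef_rot: [-0.0, -0.095, 0.995, -0.0]
wrist_force: [0.7, 1.1, -3.4]
opening: 0.163
grasp_force: 58.9
```

>>> carry_out:
  plan: "0 0 0.1 0 0 0;0 0 0.2 0 0 0;0 0 0.3 0 0 0;0 0 0.3 0 0 0;0 0 0.2 0 0 0;0 0 0.1 0 0 0;0 0 0.05 0 0 0;0 0 0 0 0 0"

```text
time_s: 8.45
eef_pos: [0.5796, 0.1262, 0.1567]
eef_rot: [-0.001, -0.096, 0.995, 0.0]
wrist_force: [-0.2, 0.3, -1.5]
opening: 0.158
grasp_force: 58.9
```

>>> carry_out:
  plan: "0 0 0 0 0 0;0 0 0 0 0 0;0 0 0 0 0 0;0 0 0 0 0 0;0 0 0 0 0 0;0 0 0 0 0 0;0 0 0 0 0 0;0 0 0 0 0 0"

```text
time_s: 9.12
eef_pos: [0.5799, 0.1262, 0.1575]
eef_rot: [0.0, -0.096, 0.995, -0.0]
wrist_force: [-0.6, -0.3, -2.4]
opening: 0.16
grasp_force: 58.9
```

Run:
```python
from bench import ctrl
import cv2,pickle
from h import *
from scipy.spatial.transform import Rotation as R
d={n:ctrl.camera(n) for n in('wrist','side','top')};o=ctrl.get_obs()
pickle.dump(d,open('v4.pkl','wb'))
q=o['eef_rot'];r=R.from_quat([*q[1:],q[0]]).as_matrix();print(o['time_s'],o['eef_pos'],o['wrist_force'],o['torque'],'toolx yaw',np.degrees(np.arctan2(r[1,0],r[0,0])),r[:,2])
print(o['q'])
im=[]
for n in d:
    u,v=proj(d[n],[[.58,.1255,.11]])[0].astype(int);print(n,u,v);w=(66 if n=='wrist' else 40)
    im.append(cv2.resize(d[n]['pixels'][v-w:v+w,u-w:u+w,::-1],(400,400),interpolation=cv2.INTER_CUBIC))
cv2.imwrite('pics/v4.png',np.hstack(im[:2]))
```

```text
9.2667 [0.57989917 0.12616884 0.15748865] [-0.95983643  0.36676203 -1.9283807 ] [ 0.0256466  -0.00169601 -0.03204954] toolx yaw -168.93242756188184 [ 3.37926649e-05  9.62182113e-06 -9.99999999e-01]
[ 1.44040401e-02  2.66283144e-01  1.60417188e+00  9.56021365e-06
  1.27110370e+00 -1.74956069e+00]
wrist 318 254
side 293 177
top 237 234
```

View pics/v4.png

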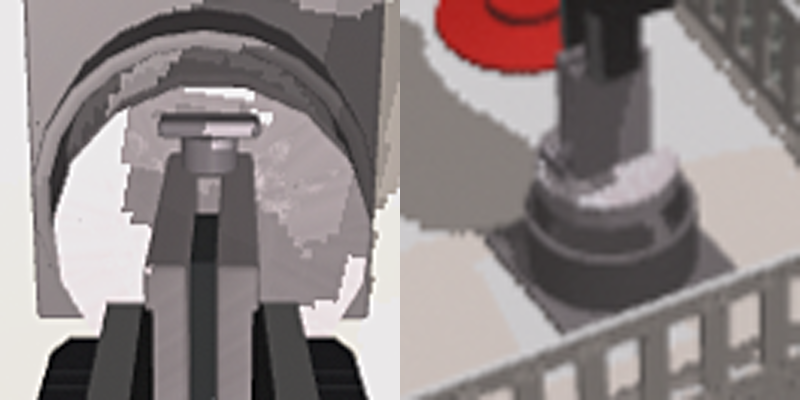

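The foot is centred over the cup in the wrist view, with flange and jaws both centred at about crop u=205. The side view shows it just above the rim. Next I'll lower it carefully, watching the force.

>>> carry_out:
  plan: "0 -0.01 0.05 0 0 0;0 0 0.07 0 0 0;0 0 0.06 0 0 0;0 0 0.03 0 0 0;0 0 0.03 0 0 0;0 0 0.03 0 0 0;0 0 0.02 0 0 0;0 0 0 0 0 0"

```text
time_s: 9.93
eef_pos: [0.5799, 0.1258, 0.1457]
eef_rot: [-0.0, -0.096, 0.995, 0.0]
wrist_force: [0.1, -0.3, -2.6]
opening: 0.162
grasp_force: 58.9
```

>>> carry_out:
  plan: "0 0 0.03 0 0 0;0 0 0.03 0 0 0;0 0 0.03 0 0 0;0 0 0.03 0 0 0;0 0 0.03 0 0 0;0 0 0.02 0 0 0;0 0 0 0 0 0;0 0 0 0 0 0"

```text
time_s: 10.6
eef_pos: [0.5799, 0.1258, 0.139]
eef_rot: [-0.0, -0.096, 0.995, -0.0]
wrist_force: [-0.7, -0.4, -1.5]
opening: 0.161
grasp_force: 58.9
```

>>> carry_out:
  plan: "0 0 0.02 0 0 0;0 0 0.02 0 0 0;0 0 0.02 0 0 0;0 0 0.02 0 0 0;0 0 0 0 0 0;0 0 0 0 0 0;0 0 0 0 0 0;0 0 0 0 0 0"

```text
time_s: 11.27
eef_pos: [0.58, 0.1258, 0.1359]
eef_rot: [0.0, -0.096, 0.995, -0.0]
wrist_force: [0.0, -0.0, -1.5]
opening: 0.162
grasp_force: 58.9
```

```bash
cat > f.py <<'E'
from bench import ctrl
import numpy as np
a=[]
for i in range(2):
    ctrl.camera('side');o=ctrl.get_obs();a.append([*o['eef_pos'],*o['wrist_force'],*o['torque']])
print(round(o['time_s'],2),np.mean(a,0).round(4),np.round(np.array(a)[:,5],2))
E
python3 f.py
```

```text
11.37 [ 5.8000e-01  1.2580e-01  1.3590e-01 -2.2400e-02  4.8930e-01 -1.7938e+00
 -3.2100e-02 -8.5000e-03 -2.0000e-04] [-2.03 -1.56]
```

Right at the predicted contact height. I'll press on in small steps.

>>> carry_out:
  plan: "0 0 0.012 0 0 0;0 0 0.012 0 0 0;0 0 0 0 0 0;0 0 0 0 0 0;0 0 0 0 0 0;0 0 0 0 0 0;0 0 0 0 0 0;0 0 0 0 0 0"

```text
time_s: 12.03
eef_pos: [0.58, 0.1258, 0.135]
eef_rot: [0.0, -0.096, 0.995, -0.0]
wrist_force: [0.2, -0.4, -1.3]
opening: 0.161
grasp_force: 59.0
```

```bash
python3 f.py
```

```text
12.13 [ 0.58    0.1258  0.1349  0.28   -0.1383 -1.0817  0.0163  0.0163  0.0171] [-0.8  -1.36]
```

>>> carry_out:
  plan: "0 0 0.012 0 0 0;0 0 0.012 0 0 0;0 0 0 0 0 0;0 0 0 0 0 0;0 0 0 0 0 0;0 0 0 0 0 0;0 0 0 0 0 0;0 0 0 0 0 0"

```text
time_s: 12.8
eef_pos: [0.58, 0.1258, 0.1341]
eef_rot: [0.0, -0.096, 0.995, -0.0]
wrist_force: [-0.1, -0.6, 0.3]
opening: 0.16
grasp_force: 59.2
```

```bash
python3 f.py
```

```text
12.9 [ 0.58    0.1258  0.134  -0.1865  0.3172  0.5299 -0.0715  0.0993  0.0368] [0.03 1.03]
```

>>> carry_out:
  plan: "0 0 0.012 0 0 0;0 0 0.012 0 0 0;0 0 0.012 0 0 0;0 0 0 0 0 0;0 0 0 0 0 0;0 0 0 0 0 0;0 0 0 0 0 0;0 0 0 0 0 0"

```text
time_s: 13.57
eef_pos: [0.58, 0.1258, 0.1326]
eef_rot: [0.0, -0.096, 0.995, -0.0]
wrist_force: [-0.0, -0.7, 1.9]
opening: 0.159
grasp_force: 59.3
```

```bash
python3 f.py
```

```text
13.67 [ 0.58    0.1258  0.1326 -1.6643 -1.5378  1.2195 -0.1138  0.1176 -0.0408] [1.53 0.91]
```

Net about 3.5 N, so the key has given about 2 mm. Now I'll turn counter-clockwise.

>>> carry_out:
  plan: "0 0 0 0 0 -0.2;0 0 0 0 0 -0.3;0 0 0 0 0 -0.3;0 0 0 0 0 -0.3;0 0 0 0 0 -0.3;0 0 0 0 0 -0.3;0 0 0 0 0 -0.3;0 0 0 0 0 -0.2"

```text
time_s: 14.33
eef_pos: [0.5808, 0.1256, 0.1329]
eef_rot: [0.001, -0.206, 0.979, -0.0]
wrist_force: [1.8, -0.3, 1.4]
opening: 0.16
grasp_force: 59.3
```

>>> carry_out:
  plan: "0 0 0 0 0 -0.2;0 0 0 0 0 -0.3;0 0 0 0 0 -0.3;0 0 0 0 0 -0.3;0 0 0 0 0 -0.3;0 0 0 0 0 -0.3;0 0 0 0 0 -0.3;0 0 0 0 0 -0.2"

```text
time_s: 15.0
eef_pos: [0.5804, 0.1258, 0.1328]
eef_rot: [0.001, -0.312, 0.95, -0.0]
wrist_force: [0.6, -0.0, 1.7]
opening: 0.165
grasp_force: 59.3
```

```bash
python3 f.py
```

```text
15.1 [ 0.5804  0.1258  0.1327  1.3957 -0.6562  1.7113 -0.1505 -0.4166 -0.0488] [1.26 2.16]
```

>>> carry_out:
  plan: "0 0 0 0 0 -0.2;0 0 0 0 0 -0.3;0 0 0 0 0 -0.3;0 0 0 0 0 -0.3;0 0 0 0 0 -0.3;0 0 0 0 0 -0.3;0 0 0 0 0 -0.3;0 0 0 0 0 -0.2"

```text
time_s: 15.77
eef_pos: [0.5802, 0.1258, 0.1326]
eef_rot: [0.0, -0.415, 0.91, -0.0]
wrist_force: [2.3, -0.6, 1.0]
opening: 0.165
grasp_force: 59.3
```

>>> carry_out:
  plan: "0 0 0 0 0 -0.2;0 0 0 0 0 -0.2;0 0 0 0 0 -0.2;0 0 0 0 0 -0.2;0 0 0 0 0 -0.2;0 0 0 0 0 -0.1;0 0 0 0 0 0;0 0 0 0 0 0"

```text
time_s: 16.43
eef_pos: [0.5796, 0.1258, 0.1323]
eef_rot: [-0.0, -0.463, 0.886, 0.0]
wrist_force: [0.5, -1.3, -2.3]
opening: 0.164
grasp_force: 58.9
```

```bash
python3 f.py
```

```text
16.53 [ 0.5796  0.1258  0.1323  0.1568  0.2526 -2.4078 -0.0761 -0.1083 -0.015 ] [-1.78 -3.04]
```

The force fell back to baseline, so the key has sprung into the notch at notch yaw 55°, against a measured key direction of 58°. I'll centre slightly and lower gently.

>>> carry_out:
  plan: "0 0 0 0 0 -0.15;0 0 0 0 0 -0.15;0 0 0.02 0 0 0;0 0 0.02 0 0 0;0 0 0.02 0 0 0;0 0 0.02 0 0 0;0 0 0 0 0 0;0 0 0 0 0 0"

```text
time_s: 17.2
eef_pos: [0.5799, 0.1258, 0.1292]
eef_rot: [-0.0, -0.476, 0.879, 0.0]
wrist_force: [-0.4, -0.5, -1.2]
opening: 0.158
grasp_force: 58.9
```

```bash
python3 f.py
```

```text
17.3 [ 0.5799  0.1258  0.1292  0.2969 -0.206  -1.6955 -0.0558 -0.0428  0.013 ] [-1.47 -1.92]
```

No resistance, so I'll keep lowering.

>>> carry_out:
  plan: "0 0 0.025 0 0 0;0 0 0.025 0 0 0;0 0 0.025 0 0 0;0 0 0.025 0 0 0;0 0 0.025 0 0 0;0 0 0.025 0 0 0;0 0 0 0 0 0;0 0 0 0 0 0"

```text
time_s: 17.97
eef_pos: [0.5799, 0.1258, 0.1232]
eef_rot: [-0.0, -0.476, 0.879, 0.0]
wrist_force: [-0.5, 0.1, -1.6]
opening: 0.161
grasp_force: 58.9
```

>>> carry_out:
  plan: "0 0 0.02 0 0 0;0 0 0.02 0 0 0;0 0 0.02 0 0 0;0 0 0.015 0 0 0;0 0 0 0 0 0;0 0 0 0 0 0;0 0 0 0 0 0;0 0 0 0 0 0"

```text
time_s: 18.63
eef_pos: [0.5799, 0.1258, 0.1203]
eef_rot: [-0.0, -0.476, 0.879, 0.0]
wrist_force: [-0.2, -0.6, -1.4]
opening: 0.162
grasp_force: 58.9
```

```bash
python3 f.py
```

```text
18.73 [ 0.5799  0.1258  0.1203 -0.0898 -0.089  -2.1179 -0.0549 -0.0225 -0.0146] [-2.24 -2.  ]
```

>>> carry_out:
  plan: "0 0 0.02 0 0 0;0 0 0.02 0 0 0;0 0 0.015 0 0 0;0 0 0 0 0 0;0 0 0 0 0 0;0 0 0 0 0 0;0 0 0 0 0 0;0 0 0 0 0 0"

```text
time_s: 19.4
eef_pos: [0.58, 0.1258, 0.1182]
eef_rot: [0.0, -0.476, 0.879, 0.0]
wrist_force: [-0.3, 1.1, -0.8]
opening: 0.163
grasp_force: 59.1
```

```bash
python3 f.py
```

```text
19.5 [ 0.5799  0.1258  0.1182 -0.8408  0.3064 -0.1502  0.0684  0.094  -0.0238] [-0.17 -0.14]
```

>>> carry_out:
  plan: "0 0 0.012 0 0 0;0 0 0 0 0 0;0 0 0 0 0 0;0 0 0 0 0 0;0 0 0 0 0 0;0 0 0 0 0 0;0 0 0 0 0 0;0 0 0 0 0 0"

```text
time_s: 20.17
eef_pos: [0.5801, 0.1259, 0.1181]
eef_rot: [0.0, -0.476, 0.879, -0.0]
wrist_force: [-2.0, -0.1, 5.7]
opening: 0.163
grasp_force: 59.8
```

```bash
python3 f.py
```

```text
20.27 [ 0.5801  0.1259  0.1181 -2.8841  0.6083  5.3018  0.142   0.507  -0.0075] [5.86 4.74]
```

Firm stop at foot height 0.080 m, the seated height. Releasing.

>>> carry_out:
  plan: "0 0 -0.01 0 0 0;0 0 0 0 0 0;0 0 0 0 0 0;0 0 0 0 0 0;0 0 0 0 0 0;0 0 0 0 0 0;0 0 0 0 0 0;0 0 0 0 0 0"
  claw: -0.2

```text
time_s: 20.93
eef_pos: [0.58, 0.1258, 0.118]
eef_rot: [-0.0, -0.476, 0.879, -0.0]
wrist_force: [-0.7, -0.9, -0.5]
opening: 0.601
grasp_force: 0.0
```

>>> carry_out:
  plan: "0 0 -0.05 0 0 0;0 0 -0.2 0 0 0;0 0 -0.5 0 0 0;0 0 -0.8 0 0 0;0 0 -0.9 0 0 0;0 0 -0.8 0 0 0;0 0 -0.5 0 0 0;0 0 -0.2 0 0 0"

```text
time_s: 21.6
eef_pos: [0.5819, 0.1259, 0.2815]
eef_rot: [0.003, -0.476, 0.879, -0.002]
wrist_force: [1.0, 0.1, 0.1]
opening: 0.596
grasp_force: 0.0
```

>>> carry_out:
  plan: "0.4 0 0 0 0 0;0.4 0 0 0 0 0;0.4 0 0 0 0 0;0.2 0 0 0 0 0;0 0 0 0 0 0;0 0 0 0 0 0;0 0 0 0 0 0;0 0 0 0 0 0"

```text
time_s: 22.27
eef_pos: [0.5496, 0.0795, 0.2759]
eef_rot: [-0.0, -0.477, 0.879, 0.0]
wrist_force: [-0.7, -0.8, 0.8]
opening: 0.599
grasp_force: 0.0
```

Run:
```python
from bench import ctrl
import cv2
from h import *
im=[]
for n,w in(('wrist',75),('side',45)):
    c=ctrl.camera(n);u,v=proj(c,[[.58,.1255,.11]])[0].astype(int);print(n,u,v,proj(c,[[.58,.1255,.15]]))
    im.append(cv2.resize(c['pixels'][max(v-w,0):v+w,u-w:u+w,::-1],(400,400),interpolation=cv2.INTER_CUBIC))
cv2.imwrite('pics/v5.png',np.hstack(im));o=ctrl.get_obs();print(o['time_s'],o['eef_pos'],o['wrist_force'],o['opening'])
```

```text
wrist 318 269 [[318.51617929 285.53352918]]
side 293 177 [[293.05191642 163.07854422]]
22.3667 [0.54959573 0.07937584 0.27587094] [-0.29681153  0.60128548 -0.68707328] 0.605238693743586
```

View pics/v5.png

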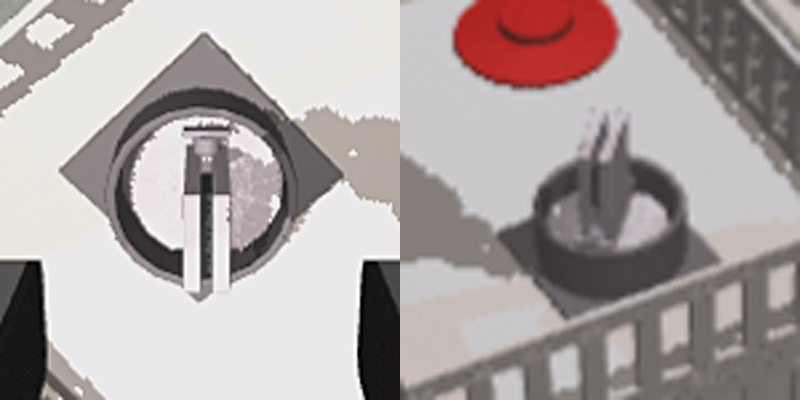

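The head stands upright on the cup's floor, down inside the rim and centred, and the gripper is clear. Handing in.

```bash
python3 -c "
from bench import ctrl
print(ctrl.hand_in())"
```

```text
the job is handed in; nothing more can be done
None
```

The aluminium clamp head is upright and fully seated in the dock. I pressed it lightly onto the key, turned it until the key sprang into the notch, lowered it, let go, and handed the job in at about 22 s with the robot clear of everything.

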